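# Load the maroon sample carrier into the colour reader

### The job

Load the sample carrier with the maroon panels into the colour reader. It lies the wrong way round and the reader's rails take only the round end, so turn it end for end, slide it along the bench between the two rails, under their lips, until it is fully home against the reader's stop, and let go of it. Leave the tan carrier and the amber jar that stands between them and the reader where they are.

Things in the scene. Friction and masses are not known exactly. Their poses are not given: they have to be found in the camera images.
- carrier_maroon: (sizes in mm) grey plate 170x60x10, maroon panels (2 thick), 0.2 kg. Origin: centre of underside. +x end ROUND (radius 30, tip x=+85); -x end has a black crossbar 104 wide, 14 high (x -85 to -73). Upright blue grip at the middle: 50 long in x, 14 thick in y, 10 to 75 above the underside; pinch its upper half across the 14, tips over 30 high to clear the rails. Starts round end away from the reader.
- carrier_tan: a carrier of the same shape, size and axes, but with tan (light brown) panels. It lies beside the maroon one, either nearer to the robot or farther left, and must be left alone.
- reader: (mm) black machine 180x240x110, 2 green rails before it. Origin: bench level, foot of its front face (the stop), midway between rails; +x = loading direction. Rails: x -110 to 0, 68 apart, 28 high, flaring to 100 apart at x -142; lips on top (underside 22 high, 52 apart) bar entry from above. Carrier slides on the bench. Home: tip at the stop, carrier origin at x -85, y 0, its +x along reader +x.
- jar: closed amber jar with a black cap, 64 mm across, 115 mm high, standing between the carriers and the reader; origin at the centre of its underside. A bystander. (Another such jar stands farther away at the bench's edge.)
Mind the look-alikes: they are no part of the job. What is shaped like the carrier_maroon but purple is not meant.

How it is judged:
By the outcome, as a careful person would: the job done as asked, in the order asked, and still so for the second after the job is handed in, with the robot touching nothing.
It also fails if it takes over 42 s, if anything falls off the work surface, if the arm or the gripper's body presses on something with over 40 N, if the wrist force passes 120 N, or if a joint passes its speed limit or range.

### The arm

A 7-joint arm with a two-finger parallel gripper is mounted at the origin on the work surface. World frame = base frame: x ahead of the robot, y to its left, z up, the work surface at z = 0. Lengths are in m, angles in rad, forces in N, time in s.
With the tool pointing down it reaches from about 0.4 to 0.85 m from the base axis. Payload 4.5 kg.
Tool frame: the origin (TCP) lies midway between the tips of the shut fingers; the grasp point (between the pads) lies 19 mm behind it; y points along the fingers, z is the direction in which the jaws open and shut, and the axes are right-handed (so a half turn about y gives the same grasp; the last joint's range is limited). The gripper opens to 88 mm and grips with 3 to 60 N. Pads are 18 mm wide; open, the fingers measure 123 mm over their backs; the gripper's body (75 mm by 187 mm) begins 45 mm behind the grasp point.
Start: joints at [-1.119, 0.689, -0.195, 1.565, 0.157, 0.902, -0.215], TCP at [0.254, 0.571, 0.239] pointing down, gripper open.
Joint ranges: [-3.01, 3.01], [-0.46, 2.08], [-1.47, 1.51], [0.13, 2.56], [-1, 4.14], [0.04, 2.09], [-2.66, 2.66]. Speed limits (rad/s): [2.57, 2.57, 3.14, 3.14, 3.14, 3.14, 3.14].

### API

Orientations are given as a rotation vector (axis times angle).
In Python, from cell import arm gives the robot as it stands. The module is installed in compiled form; this text tells all that it offers. Calls block until the motion is done:
- arm.move_to(position, orientation): joint-space move of the TCP to a pose.
- arm.servo_line(position, speed=0.15, rotation=None, threshold=None): straight line of the TCP; rotation=None keeps the orientation; speed is the mean speed in m/s. With threshold (N) it stops when the force on the tool has changed by that much, and returns True; else False.
- arm.set_joints(angles): joint-space move.
- arm.gripper_open() and arm.grab(grip_force=None): open the fingers fully, or close them until they stop; grip_force is the grip in N (None keeps the last).
- arm.pause(seconds).
- arm.ik(position, orientation): joint angles nearest the present ones, or None.
- arm.read_camera(name): name is "scene" or "top"; returns the picture (480x640x3 uint8, red, green, blue); there is no depth.
- arm.camera_params(name): a dict with "K" (3x3 intrinsics, pixels), "R" (3x3) and "t" (3): a world point X has camera coordinates R X + t. Camera axes: x right, y down, z forward; pixel columns grow to the right and rows downward; lengths in m; the calibration is good to about 2 mm. A picture is of the moment at which its call begins. camera_params takes no time and is no camera call.
A pose or a line that the arm cannot do raises arm.MotionError and nothing moves.
- arm.finish_job(): hands the job in, once; it reports no verdict.
Readings, each from a call of its own:
- arm.get_time(): time.
- arm.get_joint_positions(): joint angles.
- arm.get_joint_velocities(): joint speeds.
- arm.get_joint_torque(): joint torques, N m.
- arm.get_eef_pos(): TCP position.
- arm.get_tcp_rot(): TCP orientation.
- arm.get_contact_force(): force on the tool from outside, world axes, zero at the start.
- arm.get_moment(): the same for the moment, N m.
- arm.get_opening(): finger opening in m.
Only numpy, scipy, OpenCV 4.12 (cv2) and the standard library are available. Lean on these libraries where they do the work, as an engineer would, in place of code of your own. Each camera call takes 0.05 s, during which the arm holds its last target.

## Working session

There is one attempt and no reset: what is moved stays moved. The work goes in short steps, each a Python script; the robot and the scene stay as the last script left them, time stands still between calls to the robot, and variables do not carry over. Pictures are saved under pics/ and viewed, and the job is handed in when it is done.

```bash
mkdir -p pics; python3 - <<'E'
from cell import arm
import cv2
for n in("scene","top"):
    im=arm.read_camera(n); cv2.imwrite(f"pics/{n}0.png",im[:,:,::-1])
    p=arm.camera_params(n); print(n,p["K"],p["R"],p["t"])
print(arm.get_eef_pos(),arm.get_tcp_rot(),arm.get_time())
E
```

```text
scene [[463.43264905   0.         324.2310796 ]
 [  0.         463.43264905 239.80486102]
 [  0.           0.           1.        ]] [[-7.55147258e-01  6.55555163e-01  2.18196699e-04]
 [ 4.98764560e-01  5.74752925e-01 -6.48762660e-01]
 [-4.25425120e-01 -4.89802515e-01 -7.60990778e-01]] [ 0.28122757 -0.29363073  1.25692534]
top [[468.73775722   0.         327.19352958]
 [  0.         468.73775722 237.54621994]
 [  0.           0.           1.        ]] [[-1.27545750e-02 -9.99918655e-01 -5.86222088e-05]
 [-9.86184928e-01  1.25890762e-02 -1.65169013e-01]
 [ 1.65156315e-01 -2.04884822e-03 -9.86265276e-01]] [0.1327872  0.49950914 0.92706178]
[0.25340079 0.57070423 0.23799783] [-1.54749031  0.32786549 -0.32752296] 0.1
```

View pics/scene0.png

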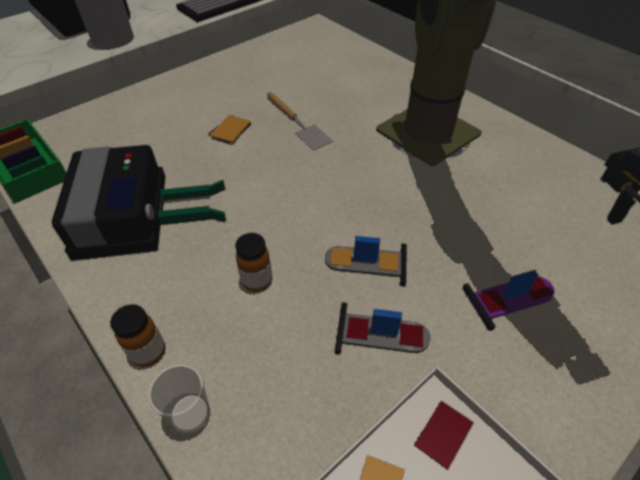

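View pics/top0.png

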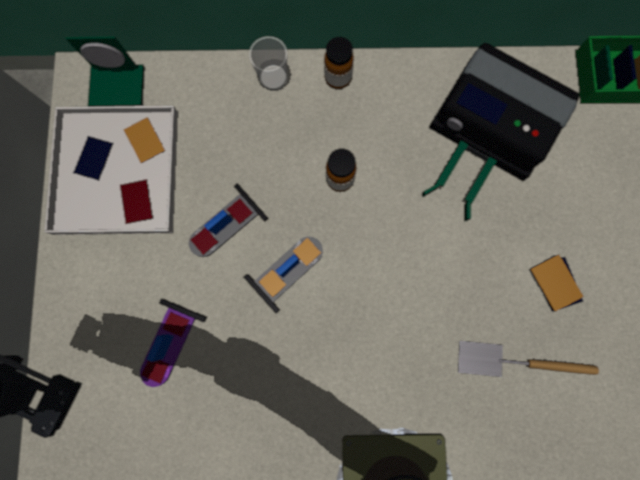

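The scene picture shows three look-alike carriers, given here by their top-view pixels:
- **(224,224):** grey plate with maroon panels. This fits the description, with its round end pointing down-left, away from the reader.
- **(289,270):** tan panels.
- **(167,345):** purple plate, so not meant.

The near jar is at (341,170), and the reader with its rails is around (470,180). Next I'll enlarge crops to confirm.

```bash
cat > h.py <<'E'
import numpy as np,cv2
from cell import arm
def ray(n,uv,z):
    p=arm.camera_params(n);K,R,t=p["K"],p["R"],p["t"]
    uv=np.atleast_2d(np.asarray(uv,float)); d=np.linalg.inv(K)@np.c_[uv,np.ones(len(uv))].T
    d=(R.T@d).T; c=-R.T@t
    return c+d*((z-c[2])/d[:,2])[:,None]
def proj(n,X):
    p=arm.camera_params(n);x=p["K"]@(p["R"]@np.atleast_2d(X).T+p["t"][:,None]);return (x[:2]/x[2]).T
E
python3 - <<'E'
import cv2,numpy as np
im=cv2.imread("pics/top0.png")
a=cv2.resize(im[175:325,180:330],(600,600),interpolation=cv2.INTER_CUBIC)
a=cv2.convertScaleAbs(a,alpha=1.5)
cv2.imwrite("pics/c1.png",a)
b=cv2.resize(im[100:230,410:580],(790,604),interpolation=cv2.INTER_CUBIC)[:600]
cv2.imwrite("pics/c2.png",cv2.convertScaleAbs(b,alpha=1.8))
hsv=cv2.cvtColor(im,cv2.COLOR_BGR2HSV)
for p in [(224,224),(240,210),(205,242),(220,222),(167,345),(480,180),(443,180),(305,250),(228,218)]: print(p,hsv[p[1],p[0]])
E
```

```text
(224, 224) [109 234  49]
(240, 210) [176 204  85]
(205, 242) [177 196  86]
(220, 222) [109 244  47]
(167, 345) [110 215  45]
(480, 180) [ 81 231  63]
(443, 180) [ 81 239  63]
(305, 250) [ 17 150 167]
(228, 218) [109 219  50]
```

View pics/c1.png

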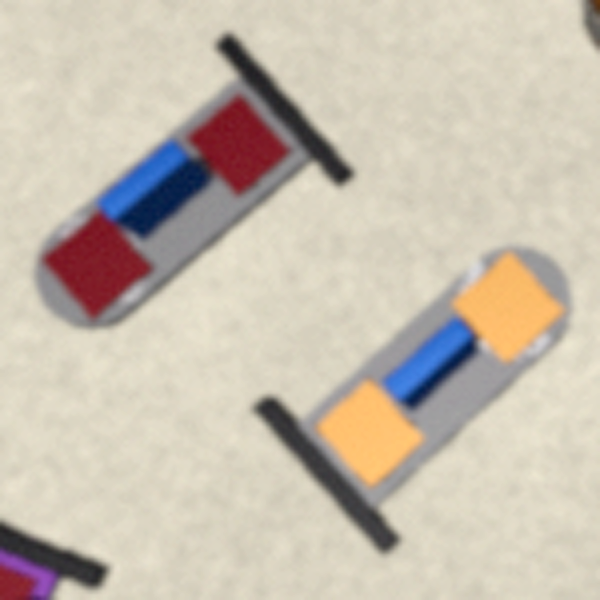

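View pics/c2.png

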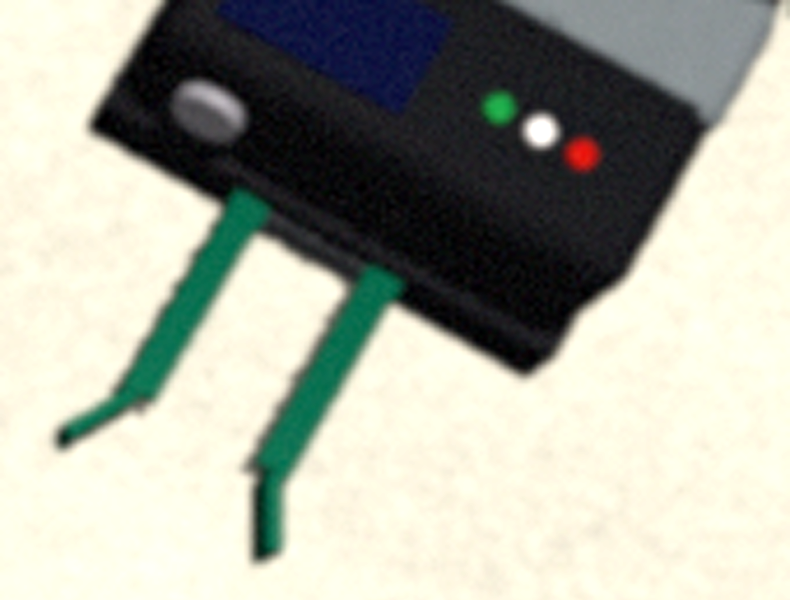

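```bash
python3 - <<'E'
from h import *
for n in ("top","scene"):
    im=cv2.imread(f"pics/{n}0.png").copy(); h=cv2.cvtColor(im,cv2.COLOR_BGR2HSV)
    red=cv2.inRange(h,(170,120,50),(180,255,160))|cv2.inRange(h,(0,150,50),(4,255,160))
    blue=cv2.inRange(h,(100,150,80),(115,255,255))
    grn=cv2.inRange(h,(68,120,25),(95,255,150))
    blk=cv2.inRange(h,(0,0,0),(180,255,60))
    for name,m,z in (("red",red,.012),("blue",blue,.05),("green",grn,.028),("blk",blk,.014)):
        k,l,s,c=cv2.connectedComponentsWithStats(m)
        for i in range(1,k):
            if 60<s[i,4]<1500:
                pts=np.argwhere(l==i)[:,::-1]
                r=cv2.minAreaRect(pts.astype(np.float32)); 
                print(n,name,s[i,4],c[i].round(1),ray(n,c[i],z)[0].round(4),np.round(r[1],1))
E
```

```text
top red 969 [135.9 201.3] [0.5906 0.5382 0.012 ] [38.4 25.7]
top red 313 [239.1 210.8] [0.5668 0.3151 0.012 ] [19. 17.]
top red 348 [203.7 240.7] [0.5027 0.3892 0.012 ] [18.9 18.8]
top red 188 [176.1 320.5] [0.336  0.4411 0.012 ] [19.1 12.1]
top red 208 [157.5 371.9] [0.2337 0.4748 0.012 ] [12.1 18.8]
top blue 152 [215.2 219.8] [0.5397 0.3567 0.05  ] [ 6.3 23.8]
top blue 158 [286.8 264.6] [0.4452 0.209  0.05  ] [ 6.7 23.5]
top green 390 [449.4 165.5] [ 0.6571 -0.1384  0.028 ] [10.4 66.7]
top green 426 [478.5 183.4] [ 0.6165 -0.1984  0.028 ] [11.5 65.3]
top blk 107 [338.3  70.1] [0.8893 0.0964 0.014 ] [25.1  9.6]
top blk 950 [ 93.  157.8] [0.6893 0.6366 0.014 ] [25.2 39.4]
top blk 644 [341.  163.3] [0.6698 0.0941 0.014 ] [28. 27.]
top blk 201 [250.5 202.1] [0.5852 0.2905 0.014 ] [46.   4.6]
top blk 178 [221.6 223.8] [0.5385 0.3515 0.014 ] [ 6.9 27.2]
top blk 213 [261.2 292.8] [0.3908 0.2655 0.014 ] [47.5  4.7]
top blk 247 [182.9 310. ] [0.3574 0.4273 0.014 ] [48.1  5.8]
top blk 87 [257.5 351.7] [0.2712 0.2718 0.014 ] [14.8 15.3]
top blk 104 [192.9 361.7] [0.253 0.403 0.014] [23. 13.]

[... 1334 characters left out ...]
 [41. 78.]
scene blk 179 [253.3 267.3] [0.6299 0.077  0.014 ] [11.2 30.5]
scene blk 133 [255.2 287.6] [0.6561 0.1204 0.014 ] [10.5 29.1]
scene blk 402 [478.7 307.1] [0.3618 0.4348 0.014 ] [52.5 10.9]
scene blk 385 [350.6 333.2] [0.5834 0.3163 0.014 ] [50. 84.]
scene blk 997 [129.2 321.8] [0.8769 0.0299 0.014 ] [32.7 36.3]
scene blk 414 [120.5 397.3] [0.9518 0.1537 0.014 ] [196.9   2.4]
scene blk 547 [384.3 326.6] [0.5272 0.3468 0.014 ] [31.1 19.5]
scene blk 217 [140.2 341.6] [0.8803 0.0809 0.014 ] [14.4 38.1]
scene blk 162 [149.4 360.7] [0.8852 0.1255 0.014 ] [12.2 36.2]
scene blk 62 [592.4 358.4] [0.2974 0.6298 0.014 ] [18.8  7. ]
scene blk 737 [  7.7 459.6] [1.1235 0.1323 0.014 ] [57. 23.]
```

```bash
python3 - <<'E'
from h import *
res={}
for n in ("top","scene"):
    im=cv2.imread(f"pics/{n}0.png"); h=cv2.cvtColor(im,cv2.COLOR_BGR2HSV)
    grn=cv2.inRange(h,(68,120,25),(95,255,150))
    k,l,s,c=cv2.connectedComponentsWithStats(grn)
    R=[]
    for i in range(1,k):
        if 300<s[i,4]<800 :
            P=ray(n,np.argwhere(l==i)[:,::-1],.028)[:,:2]
            if P[:,0].max()<.8 and P[:,0].min()>.5: R.append(P)
    R.sort(key=lambda P:-P[:,1].mean())
    # straight part: upper 60% along dir (iterate)
    th=np.radians(-30)
    for it in range(4):
        d=np.array([np.cos(th),np.sin(th)]); a=[];q=[]
        for P in R:
            u=P@d; m=(u>u.max()-.095)&(u<u.max()-.01)
            v=P[m]-P[m].mean(0); w=np.linalg.svd(v,full_matrices=False)[2][0]; w*=np.sign(w@d); a.append(np.arctan2(w[1],w[0])); q.append(P[m].mean(0))
        th=np.mean(a)
    d=np.array([np.cos(th),np.sin(th)]); nn=np.array([-d[1],d[0]])
    print(n,np.degrees(a),"lat",[x@nn for x in q],"gap",(q[0]-q[1])@nn,"u",[((P@d).min(),(P@d).max()) for P in R],"midlat",(q[0]+q[1])@nn/2)
    u0=np.mean([(P@d).max() for P in R]);u1=np.mean([(P@d).min() for P in R])
    mid=(q[0]+q[1])/2@nn
    print(" origin from stop end",u0*d+mid*nn," from tips",(u1+.142)*d+mid*nn)
# jar caps
print("jar top",ray("top",[341,163],.115),ray("scene",[250.4,245],.115))
print("blue z.075",ray("top",[215.2,219.8],.075))
E
```

```text
top [-32.89176294 -32.45977432] lat [np.float64(0.23723757929713982), np.float64(0.16757383281875396)] gap 0.06966374647838584 u [(np.float64(0.543196686483453), np.float64(0.6920933740265804)), (np.float64(0.547128165536926), np.float64(0.6926766058020191))] midlat 0.2024057060579469
 origin from stop end [ 0.69208326 -0.20343503]  from tips [ 0.68768722 -0.20061545]
scene [-32.46695547 -32.59299036] lat [np.float64(0.24776126619495698), np.float64(0.17600520968108854)] gap 0.0717560565138684 u [(np.float64(0.547365367871191), np.float64(0.6904680177170213)), (np.float64(0.5489926083390859), np.float64(0.6903668873496185))] midlat 0.21188323793802272
 origin from stop end [ 0.69603628 -0.19262466]  from tips [ 0.69583523 -0.19249643]
jar top [[0.63662663 0.09761199 0.115     ]] [[0.63976886 0.1020305  0.115     ]]
blue z.075 [[0.53453441 0.3507403  0.075     ]]
```

```bash
python3 - <<'E'
from h import *
for n in ("top","scene"):
    im=cv2.imread(f"pics/{n}0.png"); h=cv2.cvtColor(im,cv2.COLOR_BGR2HSV)
    grn=cv2.inRange(h,(68,120,25),(95,255,150))
    k,l,s,c=cv2.connectedComponentsWithStats(grn)
    for i in range(1,k):
        if 300<s[i,4]<800 and s[i,0]<520 and s[i,0]>120: print(n,c[i],np.histogram(h[l==i][:,2],bins=range(20,120,6))[0])
    p=arm.camera_params(n); print(-p["R"].T@p["t"])
im=cv2.imread("pics/scene0.png")
cv2.imwrite("pics/c3.png",cv2.convertScaleAbs(cv2.resize(im[165:235,140:240],(800,560),interpolation=cv2.INTER_CUBIC),alpha=1.8))
im=cv2.imread("pics/top0.png")
cv2.imwrite("pics/c4.png",cv2.convertScaleAbs(cv2.resize(im[135:225,415:515],(666,600),interpolation=cv2.INTER_NEAREST),alpha=2))
E
```

```text
top [449.37692308 165.52307692] [  0   3   4   7   6  18 137 199  14   2   0   0   0   0   0   0]
top [478.48826291 183.43661972] [  0  15   7   9  20  18 153 181  23   0   0   0   0   0   0   0]
[0.34119192 0.12838745 0.99684006]
scene [190.98230088 191.21769912] [  0 266  53  36  36  53 110  11   0   0   0   0   0   0   0   0]
scene [188.35502122 214.70438472] [  1 373  50  32  42  54 144  11   0   0   0   0   0   0   0   0]
[0.89354844 0.60005013 0.76595058]
```

View pics/c3.png

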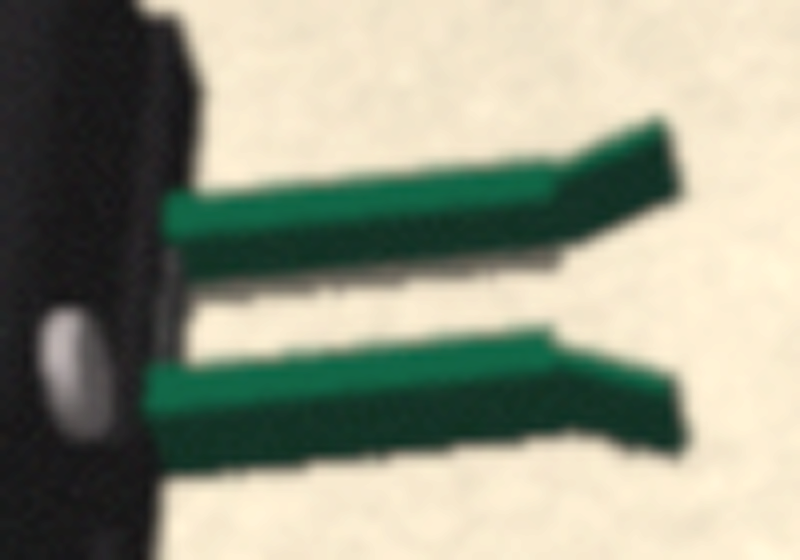

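View pics/c4.png

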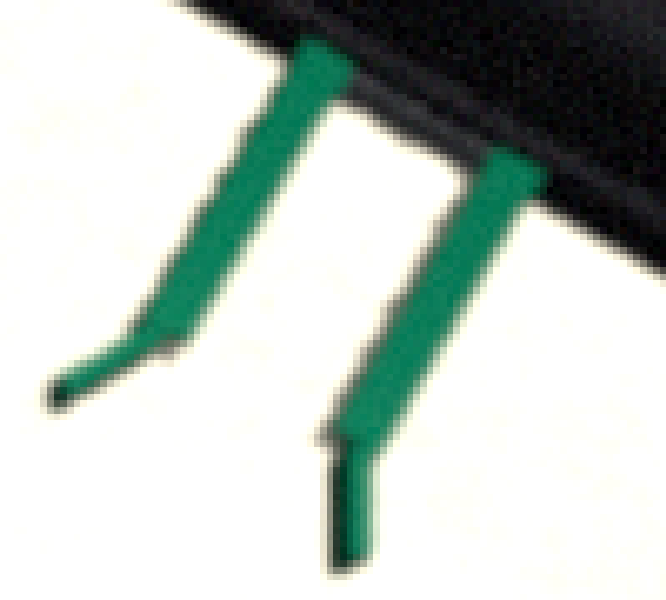

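```bash
cat > fit.py <<'E'
from h import *
def rails(n,im,vmin):
    h=cv2.cvtColor(im,cv2.COLOR_BGR2HSV)
    grn=cv2.inRange(h,(68,120,vmin),(95,255,150))
    k,l,s,c=cv2.connectedComponentsWithStats(grn)
    R=[]
    for i in range(1,k):
        if 60<s[i,4]<800:
            P=ray(n,np.argwhere(l==i)[:,::-1],.028)[:,:2]
            if P[:,0].max()<.8 and P[:,0].min()>.5: R.append(P)
    R.sort(key=lambda P:-P[:,1].mean())
    th=np.radians(-32)
    for it in range(4):
        d=np.array([np.cos(th),np.sin(th)]); a=[];q=[]
        for P in R:
            u=P@d; m=(u>u.max()-.095)&(u<u.max()-.01)
            v=P[m]-P[m].mean(0); w=np.linalg.svd(v,full_matrices=False)[2][0]; w*=np.sign(w@d); a.append(np.arctan2(w[1],w[0])); q.append(P[m].mean(0))
        th=np.mean(a)
    d=np.array([np.cos(th),np.sin(th)]); nn=np.array([-d[1],d[0]])
    mid=(q[0]+q[1])/2@nn
    u0=np.mean([(P@d).max() for P in R]);u1=np.mean([(P@d).min() for P in R])
    return len(R),np.degrees(a),(q[0]-q[1])@nn,u0*d+mid*nn,u0-u1,mid
E
python3 - <<'E'
from fit import *
for n,v in (("top",52),("scene",40),("scene",46)):
    print(n,*rails(n,cv2.imread(f"pics/{n}0.png"),v))
E
```

```text
top 2 [-32.62312323 -32.25367874] 0.06972894471118611 [ 0.68957058 -0.20153446] 0.13995043352072478 0.19979177632587095
scene 2 [-32.84355739 -32.21557779] 0.06950188029772211 [ 0.68947417 -0.19973256] 0.13832598783763905 0.20235690855857288
scene 2 [-32.52785154 -32.21325321] 0.06954673845068605 [ 0.68819201 -0.1996619 ] 0.1372060128232806 0.19981794557849625
```

```bash
cat >> h.py <<'E'
from scipy.spatial.transform import Rotation as Rn
PICK=np.array([0.534,0.3525]); PA=np.radians(130.85)
RO=np.array([0.6892,-0.2005]); RA=np.radians(-32.45)
RD=np.array([np.cos(RA),np.sin(RA)])
def ori(yaw,s):
    z=s*np.array([-np.sin(yaw),np.cos(yaw),0]); y=np.array([0,0,-1.]); x=np.cross(y,z)
    return Rn.from_matrix(np.c_[x,y,z]).as_rotvec()
def at(rx,z,ry=0): 
    p=RO+rx*RD+ry*np.array([-RD[1],RD[0]]); return [p[0],p[1],z]
E
python3 - <<'E'
from h import *
for s in (1,-1):
    print(s)
    for nm,p,yaw in (("pick",[*PICK,.046],PA),("pickhi",[*PICK,.24],PA),("prehi",at(-.25,.2),RA),("pre",at(-.25,.046),RA),("home",at(-.085,.046),RA),("homehi",at(-.085,.2),RA)):
        q=arm.ik(p,ori(yaw,s)); print(nm,np.round(p,3),None if q is None else np.round(q,2))
E
```

```text
1
pick [0.534 0.352 0.046] [-0.23  1.1  -0.84  1.62  1.    0.9   2.39]
pickhi [0.534 0.352 0.24 ] [-0.18  0.86 -0.97  1.49  0.75  1.18  2.58]
prehi [ 0.478 -0.066  0.2  ] [ 0.22  0.58 -0.27  2.02  0.27  0.57  0.76]
pre [ 0.478 -0.066  0.046] [ 0.18  0.87 -0.23  2.12  0.8   0.24  0.25]
home [ 0.617 -0.155  0.046] [ 0.4   0.99 -0.43  1.64  0.61  0.65  0.65]
homehi [ 0.617 -0.155  0.2  ] [ 0.32  0.76 -0.28  1.56  0.25  0.86  0.96]
-1
pick [0.534 0.352 0.046] [-0.6   0.96 -0.1   1.64  0.16  0.55 -0.08]
pickhi [0.534 0.352 0.24 ] [-0.6   0.71 -0.11  1.52  0.09  0.92 -0.02]
prehi [ 0.478 -0.066  0.2  ] [-0.45  0.74  0.87  2.06 -0.85  0.75 -1.18]
pre [ 0.478 -0.066  0.046] [-0.09  0.88  0.22  2.13 -0.89  0.22 -1.2 ]
home [ 0.617 -0.155  0.046] [-0.16  1.08  0.65  1.67 -0.93  0.73 -1.16]
homehi [ 0.617 -0.155  0.2  ] [-0.24  0.91  0.87  1.6  -0.79  1.02 -1.26]
```

```bash
python3 - <<'E'
from h import *
o=ori(PA,1)
arm.move_to([*PICK,.2],o); print(arm.get_joint_positions().round(2) if hasattr(arm.get_joint_positions(),'round') else arm.get_joint_positions(), arm.get_time())
r=arm.servo_line([*PICK,.046],speed=.12,threshold=8); print(r,arm.get_eef_pos(),arm.get_contact_force())
for n in("scene","top"): cv2.imwrite(f"pics/{n}1.png",arm.read_camera(n)[:,:,::-1])
print(arm.get_time())
E
```

```text
[-0.19  0.91 -0.95  1.54  0.79  1.12  2.54] 2.4417
False [0.53439581 0.35299064 0.04687408] [ 0.49440827 -0.40880213 -0.6700956 ]
3.975
```

```bash
python3 - <<'E'
import cv2,numpy as np
a=cv2.imread("pics/scene1.png")[180:400,270:510];b=cv2.imread("pics/top1.png")[120:340,130:370]
cv2.imwrite("pics/m1.png",cv2.convertScaleAbs(cv2.resize(np.hstack([a,b]),(800,367)),alpha=1.6))
E
```

```text
(no output)
```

View pics/m1.png

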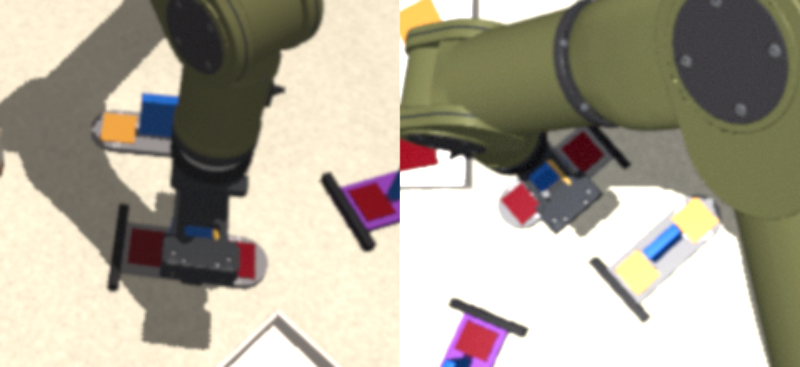

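The open jaws straddle the blue grip, which sits between the fingers at montage pixel (200,232). The tan carrier is clear. Next I'll grip, lift and turn.

```bash
python3 - <<'E'
from h import *
arm.grab(35); print("open",arm.get_opening(),arm.get_contact_force())
p=arm.get_eef_pos()
arm.servo_line([*p[:2],.205],speed=.15); print(arm.get_opening(),arm.get_contact_force(),arm.get_joint_positions())
q1=arm.ik([.45,.16,.205],ori(np.radians(55),1)); print(np.round(q1,2))
arm.move_to([.45,.16,.205],ori(np.radians(55),1)); print(arm.get_eef_pos())
arm.move_to(at(-.25,.205),ori(RA,1)); print(arm.get_eef_pos(),arm.get_joint_positions(),arm.get_opening(),arm.get_time())
for n in("scene","top"): cv2.imwrite(f"pics/{n}2.png",arm.read_camera(n)[:,:,::-1])
a=cv2.imread("pics/scene2.png");b=cv2.imread("pics/top2.png")
cv2.imwrite("pics/m2.png",cv2.convertScaleAbs(cv2.resize(np.hstack([a,b]),(800,300),interpolation=cv2.INTER_AREA),alpha=1.6))
E
```

```text
open 0.013306847495823868 [-1.8129548  -0.23572347 -0.27420226]
0.013766606245787768 [ 0.59011815 -0.77421135 -3.18005082] [-0.18652019  0.90401107 -0.95570003  1.53296659  0.78951168  1.12847804
  2.53990667]
[-0.    0.63 -0.69  2.02  0.62  0.71  1.44]
[0.45055529 0.16122449 0.20503212]
[ 0.47893723 -0.06413614  0.20490984] [ 0.2531679   0.57368267 -0.33309511  2.01622226  0.31625544  0.59995873
  0.7164987 ] 0.01364213640007016 8.225
```

View pics/m2.png

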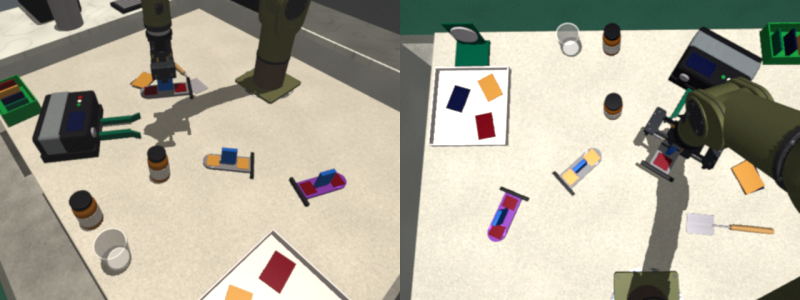

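The carrier is held with its round end toward the reader, and the jar and the tan carrier haven't moved. Next I'll lower it in front of the rails until it touches the bench.

```bash
python3 - <<'E'
from h import *
p=at(-.25,.07); arm.servo_line(p,speed=.12)
r=arm.servo_line(at(-.25,.040),speed=.04,threshold=5); e=arm.get_eef_pos(); print(r,e,arm.get_contact_force())
v=e[:2]-RO; print("reader x,y mm",v@RD*1e3,v@[-RD[1],RD[0]]*1e3,arm.get_opening(),arm.get_time())
print(Rn.from_rotvec(arm.get_tcp_rot()).as_matrix().round(4))
for n in("scene","top"): cv2.imwrite(f"pics/{n}3.png",arm.read_camera(n)[:,:,::-1])
a=cv2.imread("pics/scene3.png")[100:300,130:397];b=cv2.imread("pics/top3.png")[130:330,350:617]
cv2.imwrite("pics/m3.png",cv2.convertScaleAbs(cv2.resize(np.hstack([a,b]),(800,300),interpolation=cv2.INTER_CUBIC),alpha=1.6))
E
```

```text
True [ 0.4781897  -0.06632003  0.04538682] [-1.14735249  0.35897267  2.32976713]
reader x,y mm -250.05921675598992 0.008700295360920424 0.013473771739361763 10.2
[[ 8.440e-01 -4.000e-04  5.364e-01]
 [-5.364e-01 -1.000e-04  8.440e-01]
 [-3.000e-04 -1.000e+00 -3.000e-04]]
```

View pics/m3.png

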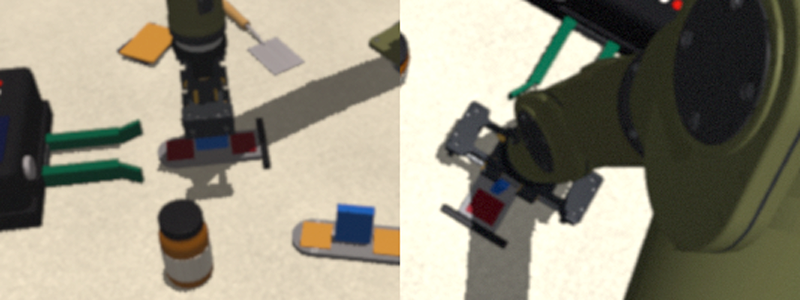

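The carrier is flat on the bench, with its tip at left-hand montage pixel (165,152), just before the flare ends at (140,128) and (140,178). I'll measure its pose from the panels before sliding.

```bash
cat >> h.py <<'E'
def panels(n,im,lo=400,y0=-.4,y1=.2):
    h=cv2.cvtColor(im,cv2.COLOR_BGR2HSV)
    m=cv2.inRange(h,(168,120,30),(180,255,160))|cv2.inRange(h,(0,150,30),(4,255,160))
    k,l,s,c=cv2.connectedComponentsWithStats(m); out=[]
    for i in range(1,k):
        if s[i,4]>50:
            X=ray(n,c[i],.012)[0,:2]
            if y0<X[1]<y1 and .3<X[0]<.75:
                v=X-RO; out.append((s[i,4],c[i].round(1),np.round([v@RD*1e3,v@[-RD[1],RD[0]]*1e3],1)))
    return out
E
python3 - <<'E'
from h import *
for n in ("scene","top"): print(n,panels(n,cv2.imread(f"pics/{n}3.png")))
E
```

```text
scene [(np.int32(184), array([291.9, 195. ]), array([-298.3,    2.7])), (np.int32(207), array([250. , 199.5]), array([-201.1,    3.1]))]
top [(np.int32(51), array([534.3, 132.5]), array([111.7, -88.4])), (np.int32(334), array([406.7, 267.6]), array([-296.5,    1.3]))]
```

```bash
python3 - <<'E'
from h import *
def st(t):
    e=arm.get_eef_pos();v=e[:2]-RO; print(t,"rx,ry mm",(v@RD*1e3).round(1),(v@[-RD[1],RD[0]]*1e3).round(1),"z",e[2].round(4),arm.get_contact_force().round(1),arm.get_opening(),arm.get_time())
r=arm.servo_line(at(-.175,.0458,-.001),speed=.06,threshold=12); st(r)
if not r:
    r=arm.servo_line(at(-.10,.0458,-.001),speed=.05,threshold=12); st(r)
for n in("scene","top"): cv2.imwrite(f"pics/{n}4.png",arm.read_camera(n)[:,:,::-1]); print(panels(n,cv2.imread(f"pics/{n}4.png")))
a=cv2.imread("pics/scene4.png")[100:300,80:347];b=cv2.imread("pics/top4.png")[100:300,380:640]
cv2.imwrite("pics/m4.png",cv2.convertScaleAbs(cv2.resize(np.hstack([a,b]),(800,300),interpolation=cv2.INTER_CUBIC),alpha=1.6))
E
```

```text
False rx,ry mm -175.3 -1.0 z 0.0457 [ 0.1 -0.4 -2.8] 0.013638414442178028 11.7083
False rx,ry mm -100.4 -0.9 z 0.0458 [-1.5 -0.2 -1.8] 0.013758637683253644 13.3583
[(np.int32(195), array([227.2, 201.2]), array([-149. ,    1.1])), (np.int32(119), array([183.7, 203.2]), array([-50.2,  -7.1]))]
[(np.int32(297), array([441.5, 209. ]), array([-147.6,    1. ]))]
```

View pics/m4.png

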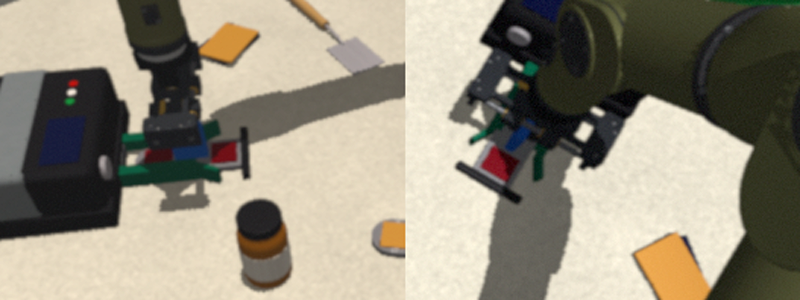

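The carrier is between the rails and under the lips, with about 15 mm to go. Next I'll push until it meets the stop.

```bash
python3 - <<'E'
from h import *
def st(t):
    e=arm.get_eef_pos();v=e[:2]-RO; print(t,"rx,ry mm",(v@RD*1e3).round(1),(v@[-RD[1],RD[0]]*1e3).round(1),"z",e[2].round(4),arm.get_contact_force().round(1),arm.get_opening(),arm.get_time())
r=arm.servo_line(at(-.098,.0448,-.001),speed=.02); st("down")
r=arm.servo_line(at(-.074,.0448,-.001),speed=.02,threshold=10); st(r)
arm.pause(.1); st("settled")
for n in("scene","top"): cv2.imwrite(f"pics/{n}5.png",arm.read_camera(n)[:,:,::-1]); print(panels(n,cv2.imread(f"pics/{n}5.png")))
E
```

```text
down rx,ry mm -99.6 -0.9 z 0.0455 [-4.9  1.7  5.7] 0.013593392319060002 13.7167
True rx,ry mm -84.1 -0.4 z 0.0455 [-1.  -0.7  4.8] 0.013820802740054166 14.575
settled rx,ry mm -84.1 -0.3 z 0.0455 [-2.1  1.   5.1] 0.013766632629790311 14.675
[(np.int32(185), array([220.2, 202. ]), array([-133. ,    1.3])), (np.int32(112), array([176.5, 204.2]), array([-33.9,  -6.4]))]
[(np.int32(286), array([444.7, 202.7]), array([-131.8,    2. ]))]
```

```bash
python3 - <<'E'
from h import *
def st(t):
    e=arm.get_eef_pos();v=e[:2]-RO; print(t,"rx,ry mm",(v@RD*1e3).round(1),(v@[-RD[1],RD[0]]*1e3).round(1),"z",e[2].round(4),arm.get_contact_force().round(1),arm.get_opening(),arm.get_time())
r=arm.servo_line(at(-.076,.0458,-.0004),speed=.02,threshold=18); st(r)
for n in("scene","top"): cv2.imwrite(f"pics/{n}6.png",arm.read_camera(n)[:,:,::-1]); print(panels(n,cv2.imread(f"pics/{n}6.png")))
st("after")
E
```

```text
True rx,ry mm -84.1 -0.3 z 0.0457 [-1.3 -0.2  4.7] 0.013384255408764839 15.2083
[(np.int32(192), array([220. , 201.8]), array([-132.4,    0.6])), (np.int32(104), array([176.4, 204.3]), array([-33.9,  -6.1]))]
[(np.int32(288), array([444.6, 202.6]), array([-131.6,    2.3]))]
after rx,ry mm -84.1 -0.3 z 0.0456 [-1.3  0.1  4.2] 0.014084567500483052 15.3083
```

The stop is firm: an 18 N push left it at -84.1 mm again. Letting go and retreating.

```bash
python3 - <<'E'
from h import *
arm.gripper_open(); print(arm.get_opening(),arm.get_contact_force())
e=arm.get_eef_pos(); arm.servo_line([e[0],e[1],.22],speed=.12)
arm.move_to([.40,.30,.30],ori(np.radians(60),1))
print(arm.get_eef_pos(),arm.get_time())
for n in("scene","top"): cv2.imwrite(f"pics/{n}7.png",arm.read_camera(n)[:,:,::-1]); print(panels(n,cv2.imread(f"pics/{n}7.png")))
a=cv2.imread("pics/scene7.png")[120:300,40:280];b=cv2.imread("pics/top7.png")[80:260,340:580]
cv2.imwrite("pics/m7.png",cv2.convertScaleAbs(cv2.resize(np.hstack([a,b]),(800,300),interpolation=cv2.INTER_CUBIC),alpha=1.6))
a=cv2.imread("pics/scene7.png");b=cv2.imread("pics/top7.png")
cv2.imwrite("pics/m7w.png",cv2.convertScaleAbs(cv2.resize(np.hstack([a,b]),(800,300),interpolation=cv2.INTER_AREA),alpha=1.6))
E
```

```text
0.08826803737859398 [-0.24549915 -0.21507317 -0.81663888]
[0.40112529 0.29884485 0.29960079] 19.9333
[(np.int32(183), array([220.1, 201.9]), array([-132.7,    1.1])), (np.int32(134), array([176.7, 204. ]), array([-34.4,  -6.8]))]
[(np.int32(224), array([467. , 163.5]), array([-29.4,   3.7])), (np.int32(305), array([445.2, 202.6]), array([-131. ,    1.1]))]
```

View pics/m7.png

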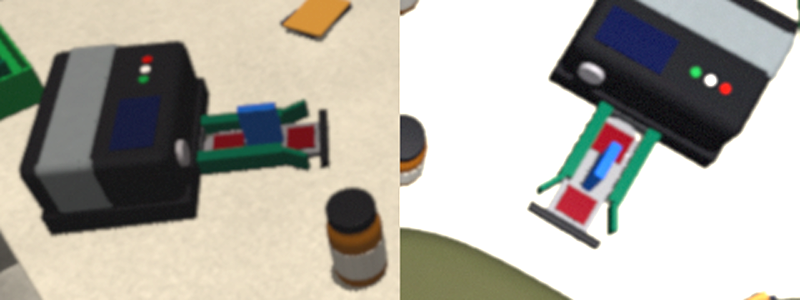

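View pics/m7w.png

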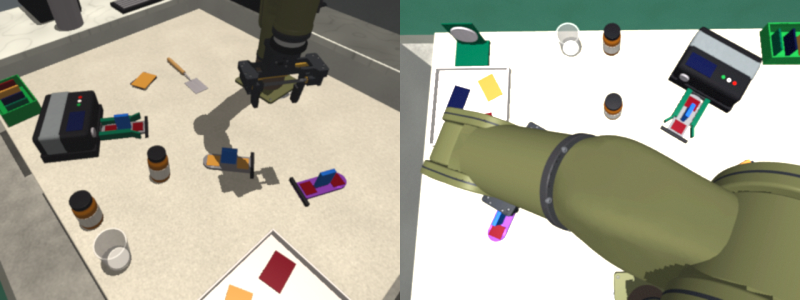

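The carrier sits in the rails with its tip at the reader's foot (right-hand crop (628,122)) and its crossbar outside the flares. I'll check that the reader, jar and tan carrier haven't moved, then hand in.

```bash
python3 - <<'E'
from fit import *
print(rails("top",cv2.imread("pics/top7.png"),52))
A=cv2.imread("pics/scene0.png");B=cv2.imread("pics/scene7.png")
def cen(im,lo,hi,box):
    x0,y0,x1,y1=box;m=cv2.inRange(cv2.cvtColor(im[y0:y1,x0:x1],cv2.COLOR_BGR2HSV),lo,hi);M=cv2.moments(m,True);return M["m00"],round(M["m10"]/M["m00"]+x0,2),round(M["m01"]/M["m00"]+y0,2)
for im in(A,B):
    print("jar",cen(im,(5,120,40),(20,255,200),(225,225,285,300)),"tan",cen(im,(8,120,60),(28,255,255),(320,225,410,290)),"tanblue",cen(im,(100,150,20),(118,255,255),(345,225,390,275)))
arm.finish_job(); print(arm.get_time())
E
```

```text
(2, array([-32.57491964, -32.56208653]), np.float64(0.06908134030337938), array([ 0.69180322, -0.20331344]), np.float64(0.14540802935877695), np.float64(0.20106083468231523))
jar (456.0, 253.83, 266.94) tan (648.0, 363.91, 258.74) tanblue (512.0, 365.93, 248.88)
jar (458.0, 253.94, 266.66) tan (592.0, 362.61, 258.56) tanblue (524.0, 365.89, 249.22)
the job is handed in; nothing more can be done
the job is handed in; nothing more can be done
```

The maroon carrier is in the colour reader, round end first and against the stop, and I let go of it and handed the job in. I picked it up by its blue grip, lifted it, turned it end for end, set it on the bench in front of the rails and slid it in under the lips. The last clock reading before hand-in was about 20 s, against the 42 s limit.

**Last checks**
- **Fully home:** two pushes, stopping at 10 N and 18 N force changes, both ended with the carrier origin at about -84 mm (nominal -85). The pictures put it at about -83 mm, 1–2 mm off centre, which is within the calibration.
- **After letting go:** the carrier did not move when the gripper opened, and the arm ended clear of everything at 0.30 m height.
- **Jar:** unmoved, within 0.3 px in the scene camera.
- **Tan carrier:** its grip is unmoved, within 0.4 px. Its panel mask shifted 1.3 px and lost some area, probably because the arm's shadow now falls on it.

**Where measurements disagreed**
- **Reader position:** the final rail fit put the reader about 3 mm farther along the loading direction than my first fit, with the same angle and centre line. I put this down to fit noise, but the reader may have shifted slightly.
- **Front panel:** its readings in the final pictures were off by up to 7 mm sideways because the lips partly hide it, so I relied on the rear panel.

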